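Index the duct-collar turntable to the red station

TASK

Pull up the spring plunger of the turntable, turn the dial until the plunger is at the station marked by the red button, and let the plunger drop fully home into the hole there so that the dial is locked. The buttons only show roughly where the holes are: find the hole by feel. Let go at the end, and leave the hammer and the jar where they lie.

Things in the scene. Friction and masses are not known exactly. Their poses are not given: they have to be found in the camera images.
- index_base: Fixed base of the rotary index table: blue round flange, 430 mm diameter, 12 mm thick. Origin on the dial's vertical turning axis, at bench level, z up. Hidden under the dial is a solid ring with plunger holes on a circle of radius 145 mm, unevenly spaced (28 to 32 degrees apart); each is 13.5 mm wide and takes the plunger's 10 mm round-nosed pin 12 mm deep.
- dial_face (a point): Centre of the top face of the aluminium dial (340 mm diameter, 40 mm above the bench), which turns on the base. It carries a square galvanised plate (160 mm) with a round duct collar (120 mm diameter, top 85 mm above the bench) and, at its rim, the plunger in a grey block.
- knob (a point): Grip point of the plunger's upright round knob: on its axis, half-way up the black part (30 mm diameter, 40 mm tall). 145 mm from the dial's axis; plunger home, it is 94 mm above the bench. Below the black part is 6 mm of thin stem over a steel bushing (28 mm diameter, top 68 mm above the bench). The knob goes round with the dial and does not spin on its stem.
- cap (a point): Centre of the top of the knob's orange cap (38 mm diameter, 8 mm thick), 28 mm above the knob's grip point.
- plunger (a joint): Lift of the plunger in m: 0 home in a hole (as at the start), at most 0.020. Its spring pushes it down: about 7.5 N starts it, 14 N holds it at the top. Above 0.012 the pin is clear and the dial turns; set down between holes the pin rides on the solid ring at about 0.012, sliding with 3 to 6 N at the knob, until it drops into a hole and locks the dial.
- dial (a joint): Turn of the dial in rad, 0 at the start hole, positive counter-clockwise seen from above; stops at -1.3 and 1.3. Stiff bearing: about 2 N at the knob turns it, and it stays where it is left.
- red_button: Red round button, 26 mm diameter, 24 mm tall, fixed on the blue flange just outside the dial, about 196 mm from its axis: the wanted station. Origin at the centre of its underside. The true hole (on the 145 mm circle) lies within 3 degrees either way of the button's bearing from the dial's axis. It is the next or next but one hole from the start, on either side.
- yellow_button: Yellow button of the same kind, marking another station (not wanted).
- green_button: Green button of the same kind, marking another station (not wanted).
- white_button: White button of the same kind, marking another station (not wanted).
- hammer: Hammer lying loose on the bench beside the table, a bystander: leave it.
- rivet_jar: Jar of 60 mm diameter and 85 mm height standing on the bench, a bystander: leave it.

How it is judged:
By the outcome, as a careful person would: the job done as asked, in the order asked, and still so for the second after the job is handed in, with the robot touching nothing.
It also fails if it takes over 40 s, if anything falls off the work surface, if the arm or the gripper's body presses on something with over 40 N, if the wrist force passes 120 N, or if a joint passes its speed limit or range.

ROBOT

A 6-joint arm with a two-finger parallel gripper is mounted at the origin on the work surface. World frame = base frame: x ahead of the robot, y to its left, z up, the work surface at z = 0. Lengths are in m, angles in rad, forces in N, time in s.
With the tool pointing down it reaches from about 0.425 to 0.95 m from the base axis. Payload 3.5 kg.
Tool frame: the origin (TCP) lies midway between the tips of the shut fingers; the grasp point (between the pads) lies 19 mm behind it; z points along the fingers, y is the line along which they close (so a half turn about z gives the same grasp; the last joint's range is limited). The gripper opens to 85 mm and grips with 20 to 120 N. Pads are 22 mm wide; open, the fingers measure 114 mm over their backs; the gripper's body (76 mm by 85 mm) begins 54 mm behind the grasp point. The pads swing forward as they close: fully open they stand 13 mm farther back than shut.
Start: joints at [-1.389, 0.286, 1.577, -0, 1.279, -0.15], TCP at [0.22, -0.638, 0.231] pointing down, gripper open.
Joint ranges: [-2.77, 2.77], [-0.9, 2.22], [0.21, 2.48], [-1.53, 4.67], [0.24, 2.81], [-2.84, 2.84]. Speed limits (rad/s): [2.79, 2.79, 3.14, 3.14, 3.14, 3.14].

INTERFACE

Orientations are given as a unit quaternion [x, y, z, w].
In Python, from plant import ctrl, cams, order gives the robot as it stands.
- The arm moves only by the tool move_arm, never from a script. Its argument "plan" is one flat list of numbers, 7 for each row, row after row: the shift along the world's x, y, z in mm, then the turn, a rotation vector about the world's x, y, z in degrees, then the finger opening in mm, from 0 to 85.4. A call has 1 to 12 rows; each row shifts and turns the commanded pose from where the row before left it; what a row does not reach is not made up. A row lasts 1/10 s, in which the tool goes at most 50 mm and 8.59 degrees, less where a joint would pass 70% of its speed; a pose out of reach is approached as far as the arm can. A call is refused whole if a number of a shift passes 50 or a number of a turn 8.59, either way. A call with a gripper value outside its range is refused whole. The fingers move at their own pace and stop on an object; "newtons" is the grip in N (left out, the last holds). Time passes only in rows, so rows that do not move let the fingers close. It gives the time, the measured TCP pose, the force, the opening and the grip force at its end, in the units of the state.
- ctrl.get_state(): the state, without advancing time (a new reading comes with each control period).
- cams.read_camera(name): name is "side" or "top"; returns a dict with "color" (400x640x3 uint8, red, green, blue), "fov_y" (degrees; the focal length in pixels is half the picture's height over the tangent of half this angle, whatever the lens; pixels are square), "cx", "cy" (the principal point, pixels), "origin" and "orientation" of the camera in the world. Camera axes: x right, y up, looking along -z (the intrinsics and any distortion apply to the point x, -y, -z); pixel columns grow to the right and rows downward; lengths in m; the calibration is good to about 2 mm. A picture is of the moment at which its call begins. There is no depth.
- order.sign_off(): hands the job in; it is judged then, once.
The state is a dict: "time": time; "qpos": joint angles; "dq": joint speeds; "joint_efforts": joint torques, N m; "eef_pos": TCP position; "tcp_rot": TCP orientation; "contact_force": force on the tool from outside, world axes, zero at the start; "wrist_torque": the same for the moment, N m; "opening": opening from 0.0 (shut) to 1.0 (fully open); "finger_force": force on a finger pad.
Only numpy, scipy, OpenCV 4.12 (cv2) and the standard library are available. Lean on these libraries where they do the work, as an engineer would, in place of code of your own. Each camera call takes 0.05 s, during which the arm holds its last target. There are 200 camera calls.

## Working session

There is one attempt and no reset: what is moved stays moved. The work goes in short steps, Python scripts to look and compute and a tool call to move; the robot and the scene stay as the last step left them, time stands still between calls to the robot, and variables do not carry over. Pictures are saved under pics/ and viewed, at most 10 in all, crops included, and the job is handed in when it is done.

Besides the shell and the picture viewer there is one more tool, called after "Emit:" as a command line: name --argument value ..., lists and objects as JSON in quotes. move_arm: Moves the arm, as the interface text tells. Its arguments: {"type":"object","properties":{"plan":{"type":"array","items":{"type":"number"}},"newtons":{"type":"number"}},"required":["plan"]}

```bash
mkdir -p pics; ls; python3 - <<'E'
from plant import ctrl,cams
import cv2
for n in("side","top"):
    c=cams.read_camera(n); cv2.imwrite(f"pics/{n}0.png",c["color"][:,:,::-1])
    print(n,{k:v for k,v in c.items() if k!="color"})
s=ctrl.get_state();print(s)
E
```

```text
pics
side {'fov_y': 54.64113355883069, 'cx': 326.51208625762, 'cy': 205.6711439163861, 'origin': array([0.31825361, 0.6400836 , 0.67638796]), 'orientation': array([-0.06510505,  0.38887827,  0.90974622, -0.12998782])}
top {'fov_y': 50.23609232184574, 'cx': 323.47684537095785, 'cy': 204.15978013399314, 'origin': array([0.43226314, 0.02283108, 1.31130234]), 'orientation': array([-0.02966955,  0.02400189,  0.70751939, -0.70566277])}
{'time': 0.1, 'qpos': array([-1.38901463e+00,  2.87086780e-01,  1.57804971e+00, -2.16719120e-05,
        1.27858840e+00, -1.49993404e-01]), 'dq': array([-0.00092533, -0.00153197, -0.00215625, -0.00045996,  0.0008005 ,
       -0.0005874 ]), 'joint_efforts': array([ 7.14792550e-04, -4.07296443e+01, -2.93695968e+01, -1.02808899e-04,
        3.44017666e-03,  7.92074758e-06]), 'eef_pos': array([ 0.21977992, -0.63758384,  0.23006868]), 'tcp_rot': array([ 9.86271106e-01,  1.65130760e-01, -2.73162765e-05, -1.06581685e-03]), 'contact_force': array([-0.86234226, -0.55081651, -0.39005767]), 'wrist_torque': array([ 0.00494799,  0.05077463, -0.04469801]), 'finger_force': 0.0, 'opening': 0.9991267934873295}
```

View pics/top0.png

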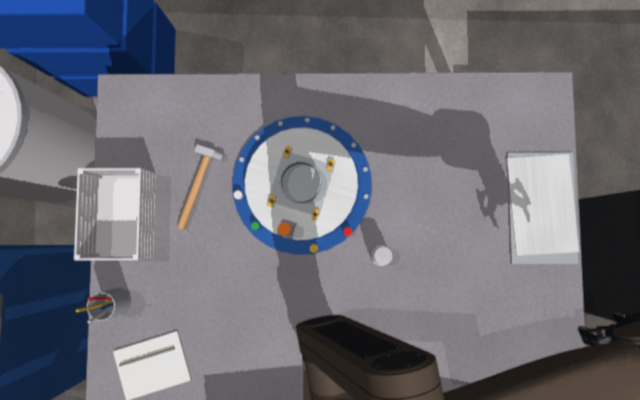

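View pics/side0.png

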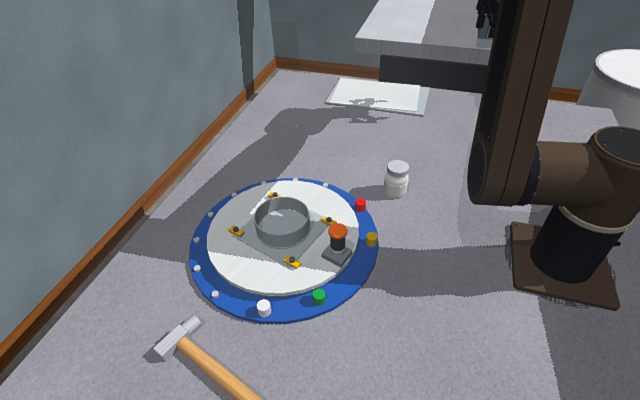

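The top view shows the flange around (302,184), orange cap (285,229), red button (348,232), yellow (313,248), green (255,226), white (238,195) and jar (381,255). The side view agrees, with the cap at (338,230) and red at (360,205).

```bash
cat > h.py <<'E'
import numpy as np,cv2
from scipy.spatial.transform import Rotation as R
def ray(c,u,v):
    f=c["color"].shape[0]/2/np.tan(np.radians(c["fov_y"]/2))
    d=R.from_quat(c["orientation"]).apply([(u-c["cx"])/f,-(v-c["cy"])/f,-1]); return d
def on(c,u,v,z):
    d=ray(c,u,v);o=np.array(c["origin"]);return o+d*(z-o[2])/d[2]
def mask(c,lo,hi):
    h=cv2.cvtColor(c["color"],cv2.COLOR_RGB2HSV);return cv2.inRange(h,lo,hi)
def blob(c,lo,hi,u,v,r=14):
    m=mask(c,lo,hi);k=np.zeros_like(m);cv2.circle(k,(u,v),r,255,-1);m&=k
    y,x=np.nonzero(m);return x.mean(),y.mean(),len(x)
E
python3 - <<'E'
from plant import cams
from h import *
C={n:cams.read_camera(n) for n in("top","side")}
S={"red":((0,150,80),(6,255,255),(348,232),(360,205),.033),
"yel":((17,120,60),(28,255,255),(313,248),(372,240),.033),
"green":((50,120,50),(80,255,255),(255,226),(319,297),.033),
"cap":((6,150,80),(16,255,255),(285,229),(338,230),.120)}
cen={}
for n,box in(("top",(225,110,380,262)),("side",(180,170,385,330))):
    c=C[n];m=mask(c,(100,120,40),(125,255,255));k=np.zeros_like(m);x0,y0,x1,y1=box;k[y0:y1,x0:x1]=255;m&=k
    h=cv2.convexHull(np.argwhere(m)[:,::-1].astype(np.int32))[:,0]
    P=np.array([on(c,u,v,.012) for u,v in h])[:,:2]
    A=np.c_[2*P,np.ones(len(P))];s=np.linalg.lstsq(A,(P**2).sum(1),rcond=None)[0]
    r=np.sqrt(s[2]+s[:2]@s[:2]);print(n,"centre",s[:2],"r",r,"resid",np.abs(np.hypot(*(P-s[:2]).T)-r).max());cen[n]=s[:2]
for k,(lo,hi,t,s,z) in S.items():
    for n,uv in(("top",t),("side",s)):
        u,v,N=blob(C[n],lo,hi,*uv);p=on(C[n],u,v,z)
        d=p[:2]-cen[n];print(k,n,round(u,1),round(v,1),N,p.round(4),"rad",np.hypot(*d).round(4),"ang",np.degrees(np.arctan2(d[1],d[0])).round(2))
u,v=381,256;print("jar",on(C["top"],u,v,.085))
E
```

```text
top centre [0.59327275 0.1007547 ] r 0.21230090537205282 resid 0.0014695312939548844
side centre [0.59284393 0.10249994] r 0.21489096661404175 resid 0.002850584271003209
red top 347.3 231.5 30 [ 0.4472 -0.0381  0.033 ] rad 0.2015 ang -136.45
red side 360.2 203.7 79 [ 0.4467 -0.0335  0.033 ] rad 0.1996 ang -137.08
yel top 313.4 248.0 44 [0.3983 0.0634 0.033 ] rad 0.1985 ang -169.16
yel side 371.3 238.9 139 [0.3976 0.0704 0.033 ] rad 0.1979 ang -170.68
green top 255.0 225.4 55 [0.4662 0.2383 0.033 ] rad 0.1873 ang 132.75
green side 318.7 296.6 175 [0.4646 0.2439 0.033 ] rad 0.1909 ang 132.22
cap top 283.9 228.6 126 [0.4547 0.1429 0.12  ] rad 0.1448 ang 163.1
cap side 337.2 230.7 230 [0.455  0.1446 0.12  ] rad 0.1441 ang 163.02
jar [ 0.37672694 -0.13124143  0.085     ]
```

Emit:
move_arm --plan '[26, 44, 0, 0, 0, -3.6, 85, 26, 44, 0, 0, 0, -3.6, 85, 26, 44, 0, 0, 0, -3.6, 85, 26, 44, 0, 0, 0, -3.6, 85, 26, 44, 0, 0, 0, -3.6, 85, 26, 44, 0, 0, 0, -3.6, 85, 26, 44, 0, 0, 0, -3.6, 85, 26, 44, 0, 0, 0, -3.6, 85, 26, 44, 0, 0, 0, -3.6, 85, 26, 44, 0, 0, 0, -3.6, 85]' --newtons 40

```text
time: 1.2
eef_pos: [0.4748, -0.2057, 0.2314]
tcp_rot: [0.989, -0.149, 0.0, 0.0]
contact_force: [-0.1, -1.6, 0.1]
opening: 0.994
finger_force: 0.0
```

Emit:
move_arm --plan '[-3, 43, 0, 0, 0, 0, 85, -3, 43, 0, 0, 0, 0, 85, -3, 43, 0, 0, 0, 0, 85, -3, 43, 0, 0, 0, 0, 85, -3, 43, 0, 0, 0, 0, 85, -3, 43, 0, 0, 0, 0, 85, -3, 43, 0, 0, 0, 0, 85, -3, 40, 0, 0, 0, 0, 85, 0, 0, 0, 0, 0, 0, 85, 0, 0, 0, 0, 0, 0, 85]'

```text
time: 2.2
eef_pos: [0.4499, 0.134, 0.2312]
tcp_rot: [0.989, -0.146, -0.0, 0.0]
contact_force: [0.8, -0.5, -0.5]
opening: 0.995
finger_force: 0.0
```

Emit:
move_arm --plan '[5, 10, 0, 0, 0, 0, 85, 0, 0, -35, 0, 0, 0, 85, 0, 0, -35, 0, 0, 0, 85, 0, 0, -35, 0, 0, 0, 85, 0, 0, -30, 0, 0, 0, 85, 0, 0, -15, 0, 0, 0, 85, 0, 0, -9, 0, 0, 0, 85, 0, 0, 0, 0, 0, 0, 85]'

```text
time: 3.0
eef_pos: [0.4549, 0.1426, 0.0712]
tcp_rot: [0.989, -0.149, -0.001, 0.0]
contact_force: [-0.1, -0.2, -0.5]
opening: 0.996
finger_force: 0.0
```

```bash
python3 - <<'E'
from plant import ctrl,cams
import cv2
c=cams.read_camera("side")["color"][130:330,180:480,::-1]
cv2.imwrite("pics/s1.png",cv2.resize(c,(750,500)))
s=ctrl.get_state();print(s["eef_pos"],s["contact_force"])
E
```

```text
[0.45574059 0.14279974 0.07235089] [0.87429519 0.27783097 0.31861955]
```

View pics/s1.png

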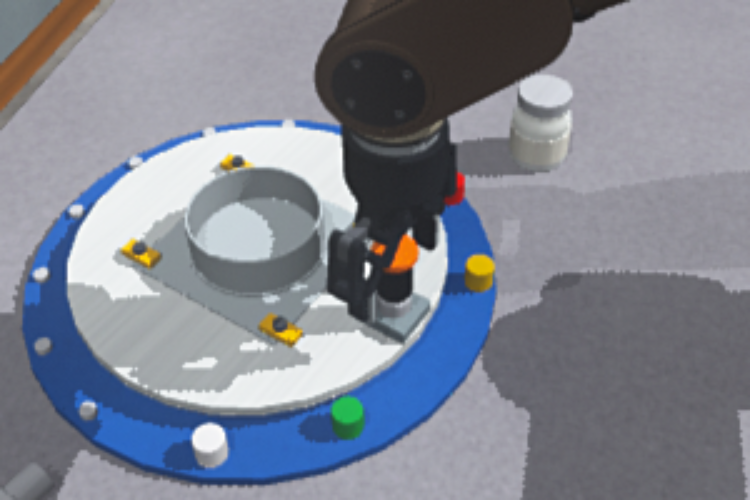

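The fingers stand either side of the knob, with the cap at crop pixel (398,252) and the black part just below it. They're placed well, so I'll close.

Emit:
move_arm --plan '[0, 0, 0, 0, 0, 0, 25, 0, 0, 0, 0, 0, 0, 25, 0, 0, 0, 0, 0, 0, 25, 0, 0, 0, 0, 0, 0, 25, 0, 0, 0, 0, 0, 0, 25, 0, 0, 0, 0, 0, 0, 25, 0, 0, 0, 0, 0, 0, 25]' --newtons 50

```text
time: 3.75
eef_pos: [0.4559, 0.1435, 0.0733]
tcp_rot: [0.989, -0.148, 0.001, -0.0]
contact_force: [-1.4, -0.3, 5.3]
opening: 0.39
finger_force: 49.0
```

Emit:
move_arm --plan '[0, 0, 4, 0, 0, 0, 25, 0, 0, 5, 0, 0, 0, 25, 0, 0, 5, 0, 0, 0, 25, 0, 0, 3, 0, 0, 0, 25, 0, 0, 0, 0, 0, 0, 25, 0, 0, 0, 0, 0, 0, 25]'

```text
time: 4.35
eef_pos: [0.4556, 0.1431, 0.0874]
tcp_rot: [0.989, -0.148, 0.001, -0.0]
contact_force: [8.8, -0.2, -11.5]
opening: 0.389
finger_force: 50.7
```

```bash
python3 - <<'E'
import numpy as np
a=np.radians(163.1+5.2*np.arange(11));x=.145*np.c_[np.cos(a),np.sin(a)]*1e3
print(np.diff(x,axis=0).round(1).tolist());print((x/1e3+[.593,.1015]).round(4).tolist())
E
```

```text
[[-3.2, -12.7], [-2.1, -13.0], [-0.9, -13.1], [0.3, -13.2], [1.5, -13.1], [2.7, -12.9], [3.8, -12.6], [4.9, -12.2], [6.0, -11.7], [7.1, -11.1]]
[[0.4543, 0.1437], [0.451, 0.1309], [0.4489, 0.1179], [0.448, 0.1048], [0.4483, 0.0916], [0.4498, 0.0786], [0.4525, 0.0657], [0.4563, 0.0531], [0.4613, 0.0409], [0.4673, 0.0292], [0.4744, 0.0181]]
```

Emit:
move_arm --plan '[0, 0, 3, 0, 0, 0, 25, 0, 0, 0, 0, 0, 0, 25]'

```text
time: 4.55
eef_pos: [0.4555, 0.143, 0.0904]
tcp_rot: [0.989, -0.148, 0.001, -0.0]
contact_force: [8.4, -0.2, -13.2]
opening: 0.393
finger_force: 50.8
```

Emit:
move_arm --plan '[-3.2, -12.7, 0, 0, 0, 5.2, 25, -2.1, -13, 0, 0, 0, 5.2, 25, -0.9, -13.1, 0, 0, 0, 5.2, 25, 0, 0, 0, 0, 0, 0, 25]'

```text
time: 4.95
eef_pos: [0.4493, 0.1032, 0.0903]
tcp_rot: [1.0, -0.011, 0.001, 0.001]
contact_force: [9.7, 0.3, -13.5]
opening: 0.381
finger_force: 51.6
```

Emit:
move_arm --plan '[0.6, -13.2, 0, 0, 0, 5.2, 25, 1.8, -13.1, 0, 0, 0, 5.2, 25, 3, -12.9, 0, 0, 0, 5.2, 25, 3.8, -12.6, 0, 0, 0, 5.2, 25, 4.9, -12.2, 0, 0, 0, 5.2, 25, 6, -11.7, 0, 0, 0, 5.2, 25, 7.1, -11.1, 0, 0, 0, 5.2, 25, 0, 0, 0, 0, 0, 0, 25]'

```text
time: 5.75
eef_pos: [0.4756, 0.0176, 0.0896]
tcp_rot: [0.954, 0.301, -0.0, -0.001]
contact_force: [4.8, 3.2, -13.5]
opening: 0.386
finger_force: 52.1
```

Emit:
move_arm --plan '[0, 0, -3, 0, 0, 0, 25, 0, 0, -3, 0, 0, 0, 25, 0, 0, -1, 0, 0, 0, 25, 0, 0, 0, 0, 0, 0, 25]'

```text
time: 6.15
eef_pos: [0.4753, 0.0182, 0.0848]
tcp_rot: [0.954, 0.301, -0.001, -0.001]
contact_force: [-0.9, 2.8, -2.0]
opening: 0.386
finger_force: 51.7
```

Emit:
move_arm --plan '[0, 0, 0, 0, 0, 0, 42, 0, 0, 0, 0, 0, 0, 42, 0, 0, 0, 0, 0, 0, 42, 0, 0, -5, 0, 0, 0, 42, 0, 0, -5, 0, 0, 0, 37, 0, 0, 0, 0, 0, 0, 37, 0, 0, 0, 0, 0, 0, 37]' --newtons 20

```text
time: 6.85
eef_pos: [0.4754, 0.0179, 0.0745]
tcp_rot: [0.954, 0.301, -0.001, -0.001]
contact_force: [-2.2, 1.6, -1.6]
opening: 0.434
finger_force: 0.0
```

```bash
python3 - <<'E'
from plant import ctrl,cams
import cv2
c=cams.read_camera("side")["color"][130:290,230:430,::-1]
cv2.imwrite("pics/s2.png",cv2.resize(c,(750,600)))
E
```

```text
(no output)
```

View pics/s2.png

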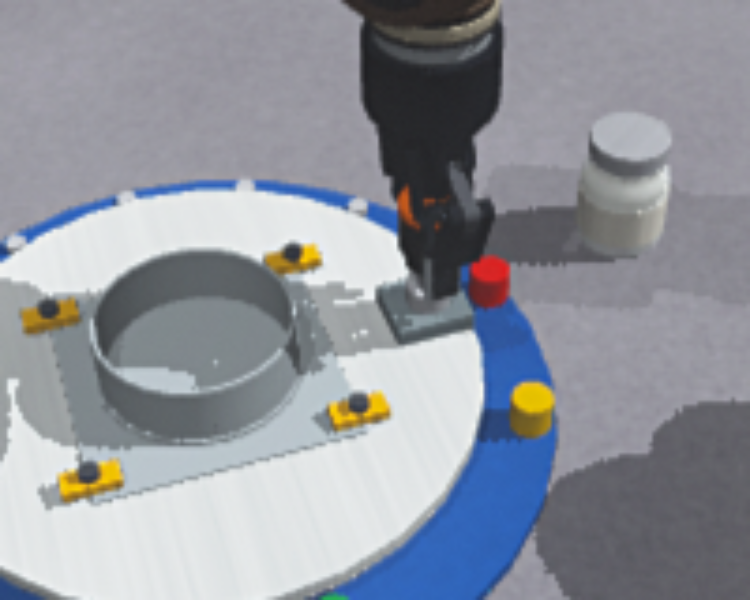

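The knob is standing lifted in the finger cage, just short of the red button (490,280). Next I'll sweep slowly.

Emit:
move_arm --plan '[1.5, -2.1, 0, 0, 0, 1, 37, 1.5, -2, 0, 0, 0, 1, 37, 1.5, -2, 0, 0, 0, 1, 37, 1.6, -2, 0, 0, 0, 1, 37]'

```text
time: 7.3
eef_pos: [0.48, 0.0118, 0.0744]
tcp_rot: [0.943, 0.334, -0.002, -0.003]
contact_force: [-7.4, 9.1, 3.7]
opening: 0.435
finger_force: 0.0
```

Emit:
move_arm --plan '[1.6, -1.9, 0, 0, 0, 1, 37, 1.6, -1.9, 0, 0, 0, 1, 37]'

```text
time: 7.5
eef_pos: [0.4831, 0.008, 0.0744]
tcp_rot: [0.937, 0.35, -0.002, -0.003]
contact_force: [-7.2, 8.2, 3.6]
opening: 0.434
finger_force: 0.0
```

Emit:
move_arm --plan '[1.6, -1.9, 0, 0, 0, 1, 37, 1.7, -1.9, 0, 0, 0, 1, 37]'

```text
time: 7.7
eef_pos: [0.4883, 0.0023, 0.0749]
tcp_rot: [0.93, 0.367, -0.001, -0.0]
contact_force: [-2.0, 1.1, -1.4]
opening: 0.434
finger_force: 1.3
```

Emit:
move_arm --plan '[0.8, -1, 0, 0, 0, 0.5, 37, 0.9, -0.9, 0, 0, 0, 0.5, 37, 0, 0, 0, 0, 0, 0, 37]'

```text
time: 8.0
eef_pos: [0.4909, -0.0003, 0.0754]
tcp_rot: [0.927, 0.375, 0.0, 0.0]
contact_force: [-0.6, 0.2, -0.8]
opening: 0.433
finger_force: 0.7
```

```bash
python3 - <<'E'
from plant import ctrl,cams
import cv2
c=cams.read_camera("side")["color"][130:290,230:430,::-1]
cv2.imwrite("pics/s3.png",cv2.resize(c,(750,600)))
E
```

```text
(no output)
```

View pics/s3.png

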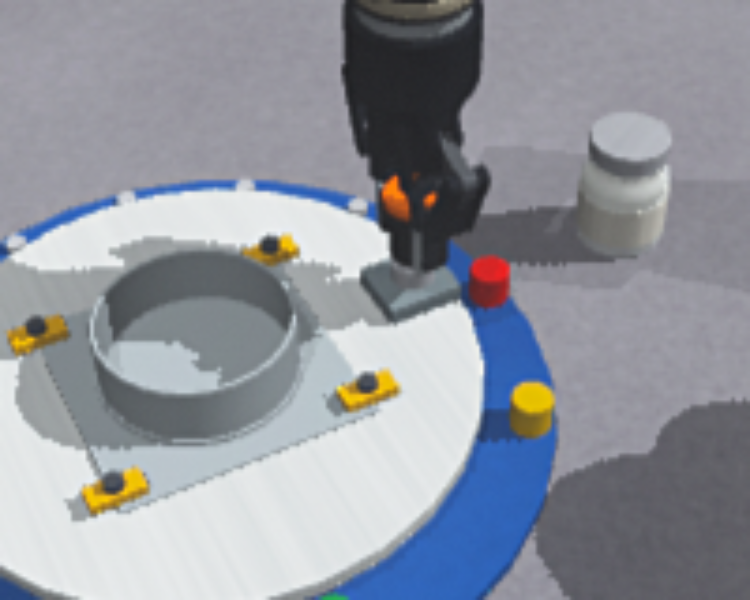

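The knob still rides high, with the stem showing at (415,250), and the dial has moved on a little. I'll keep sweeping.

Emit:
move_arm --plan '[1.8, -1.8, 0, 0, 0, 1, 37]'

```text
time: 8.15
eef_pos: [0.4923, -0.0015, 0.0754]
tcp_rot: [0.924, 0.383, 0.0, -0.0]
contact_force: [-1.0, 0.9, -2.1]
opening: 0.432
finger_force: 1.4
```

```bash
cat > m.py <<'E'
from plant import cams
from h import *
for n,uv in(("side",(338,183)),("top",(300,260))):
    c=cams.read_camera(n);m=mask(c,(6,150,80),(16,255,255));
    k=np.zeros_like(m);cv2.circle(k,uv,22 if n=="side" else 35,255,-1);m&=k
    y,x=np.nonzero(m)
    if len(x)<10: print(n,"hidden",len(x));continue
    for z in(.120,.132):
        p=on(c,x.mean(),y.mean(),z);d=p[:2]-[.593,.1015];print(n,len(x),x.mean().round(1),y.mean().round(1),z,p.round(4),np.hypot(*d).round(4),np.degrees(np.arctan2(d[1],d[0]))%360)
E
python3 m.py
```

```text
side 69 336.3 182.1 0.12 [0.4965 0.0035 0.12  ] 0.1375 225.4384008272437
side 69 336.3 182.1 0.132 [0.4927 0.0173 0.132 ] 0.131 220.01880026704745
top hidden 0
```

Emit:
move_arm --plan '[1.8, -1.8, 0, 0, 0, 0.5, 37, 0, 0, 0, 0, 0, 0, 37]'

```text
time: 8.45
eef_pos: [0.4926, -0.0019, 0.0751]
tcp_rot: [0.922, 0.386, -0.001, -0.003]
contact_force: [-5.7, 7.1, 4.2]
opening: 0.43
finger_force: 4.7
```

```bash
python3 m.py; python3 - <<'E'
from plant import ctrl,cams
import cv2
s=ctrl.get_state();print(s["eef_pos"],s["contact_force"])
c=cams.read_camera("side")["color"][155:225,290:390,::-1]
cv2.imwrite("pics/s4.png",cv2.resize(c,(800,560),interpolation=cv2.INTER_CUBIC))
E
```

```text
side 73 336.2 181.9 0.12 [0.4969 0.0031 0.12  ] 0.1376 225.65901399974675
side 73 336.2 181.9 0.132 [0.493  0.0169 0.132 ] 0.131 220.24668095213627
top hidden 0
[ 0.49265935 -0.00187368  0.07515859] [-5.79644443  7.28952991  3.98070382]
```

View pics/s4.png

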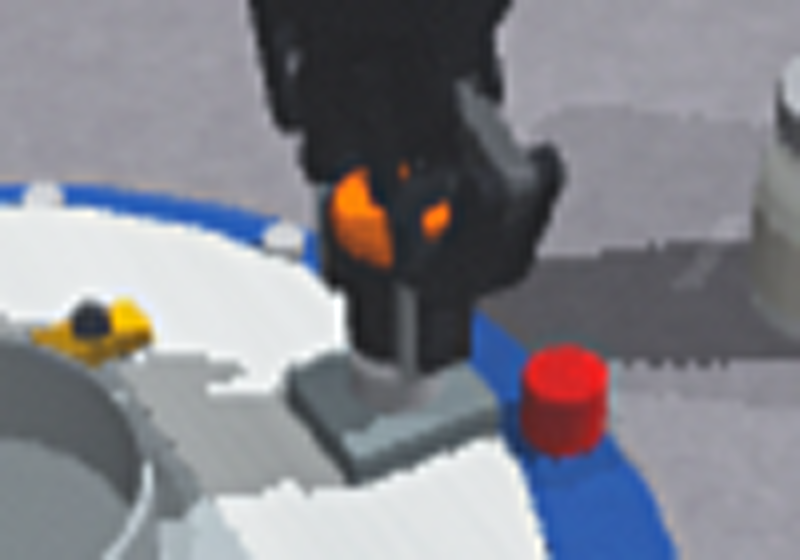

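The cap is down near the bushing and the fingers stopped under load, which suggests the pin has dropped. A firmer push will confirm the lock.

Emit:
move_arm --plan '[1, -1, 0, 0, 0, 0, 37, 0.8, -0.8, 0, 0, 0, 0, 37, 0, 0, 0, 0, 0, 0, 37]'

```text
time: 8.9
eef_pos: [0.4926, -0.002, 0.0749]
tcp_rot: [0.922, 0.386, -0.003, -0.005]
contact_force: [-10.8, 12.6, 8.3]
opening: 0.433
finger_force: 8.3
```

Emit:
move_arm --plan '[-2, 2, 0, 0, 0, 0, 37, -1, 1, 0, 0, 0, 0, 50, 0, 0, 0, 0, 0, 0, 80, 0, 0, 0, 0, 0, 0, 85, 0, 0, 0, 0, 0, 0, 85, 0, 0, 0, 0, 0, 0, 85, 0, 0, 0, 0, 0, 0, 85, 0, 0, 20, 0, 0, 0, 85, 0, 0, 40, 0, 0, 0, 85, 0, 0, 45, 0, 0, 0, 85, 0, 0, 45, 0, 0, 0, 85]'

```text
time: 10.0
eef_pos: [0.4925, -0.0023, 0.2266]
tcp_rot: [0.922, 0.387, -0.0, -0.0]
contact_force: [0.8, -0.4, 0.1]
opening: 0.995
finger_force: 0.0
```

Emit:
move_arm --plan '[0, -40, 10, 0, 0, 0, 85, 0, -45, 0, 0, 0, 0, 85, 0, -45, 0, 0, 0, 0, 85, 0, -45, 0, 0, 0, 0, 85, 0, -45, 0, 0, 0, 0, 85, 0, -45, 0, 0, 0, 0, 85, 0, 0, 0, 0, 0, 0, 85]'

```text
time: 10.7
eef_pos: [0.4924, -0.2721, 0.2352]
tcp_rot: [0.923, 0.384, -0.0, 0.001]
contact_force: [0.3, 0.2, 0.4]
opening: 0.998
finger_force: 0.0
```

```bash
python3 m.py; python3 - <<'E'
from plant import ctrl,cams
import cv2
from h import *
C={n:cams.read_camera(n) for n in("top","side")}
c=C["side"]
# rays of the cap from both views: height where they meet
r=[]
for n,uv,rr in(("side",(338,183),22),("top",(310,232),35)):
    m=mask(C[n],(6,150,80),(16,255,255));k=np.zeros_like(m);cv2.circle(k,uv,rr,255,-1);y,x=np.nonzero(m&k)
    d=ray(C[n],x.mean(),y.mean());r.append((np.array(C[n]["origin"]),d/np.linalg.norm(d)));print(n,x.mean(),y.mean(),len(x))
(o1,d1),(o2,d2)=r;A=np.c_[d1,-d2];t=np.linalg.lstsq(A,o2-o1,rcond=None)[0];a,b=o1+t[0]*d1,o2+t[1]*d2
p=(a+b)/2;e=p[:2]-[.593,.1015];print("cap",p,"gap",np.linalg.norm(a-b),np.hypot(*e),np.degrees(np.arctan2(e[1],e[0]))%360)
cv2.imwrite("pics/s5.png",cv2.resize(c["color"][130:290,230:430,::-1],(750,600)))
s=ctrl.get_state();print(s["time"],s["eef_pos"],s["contact_force"])
E
```

```text
side 165 339.6 181.5 0.12 [ 4.899e-01 -4.000e-04  1.200e-01] 0.145 224.66704850498073
side 165 339.6 181.5 0.132 [0.4862 0.0134 0.132 ] 0.1385 219.51742852436152
top hidden 0
side 339.6 181.4848484848485 165
top 335.1565217391304 215.7478260869565 115
cap [ 4.90106183e-01 -3.29709392e-04  1.20038059e-01] gap 0.0004496502889650535 0.14476334945390348 224.70219182094004
10.9 [ 0.49287436 -0.26642288  0.2349835 ] [-0.14021705  0.71944573 -0.69192467]
```

View pics/s5.png

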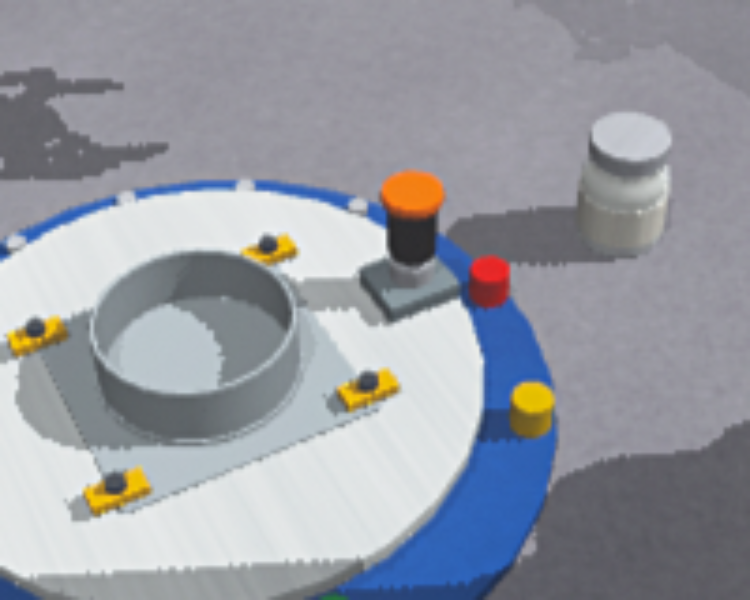

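The plunger is home. The cap triangulates to z = 0.120, the same as at the start, on a 145 mm radius at 224.7°, beside the red button's bearing of about 223°. The jar hasn't moved.

```bash
python3 -c "
from plant import order
print(order.sign_off())"
```

```text
the job is handed in; nothing more can be done
None
```

The dial is locked at the red-button station: the plunger is fully home, a 17 N sideways push didn't move it, the gripper is clear, and I didn't touch the hammer or jar; I handed the job in at about 11 s.

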